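# Start a logged stirring run by pressing three keys in order

## Robot

A 6-joint arm with a two-finger parallel gripper is mounted at the origin on a cart in front of the work surface, level with it; the furniture and walls round the work are solid. World frame = base frame: x ahead of the robot, y to its left, z up, the work surface at z = 0. Lengths are in mm, angles in rad, forces in N, time in s.
With the tool pointing down it reaches from about 300 to 775 mm from the base axis. Payload 14.6 kg.
Tool frame: the origin (TCP) lies midway between the tips of the shut fingers; the grasp point (between the pads) lies 19 mm behind it; z points along the fingers, y is the line along which they close (so a half turn about z gives the same grasp; the last joint's range is limited). The gripper opens to 94 mm and grips with 3 to 60 N. Pads are 16 mm wide; open, the fingers measure 119 mm over their backs; the gripper's body (75 mm by 177 mm) begins 78 mm behind the grasp point.
Start: joints at [1.268, 0.3, 1.521, -0, 1.321, -0.067], TCP at [128.489, 534.771, 205.446] pointing down, gripper open.
Joint ranges: [-3.03, 3.03], [-0.79, 2.21], [0.23, 2.52], [-1.04, 4.18], [0, 3.07], [-2.55, 2.55]. Speed limits (rad/s): [2.22, 2.22, 2.57, 3.14, 3.14, 3.14].

## Interface

Orientations are given as [roll, pitch, yaw] about the fixed x, y, z axes, in that order (R = Rz(yaw) Ry(pitch) Rx(roll)).
In Python, from cell import manip, camera gives the robot as it stands.
- The arm moves only by the tool move_arm, never from a script. Its arguments are lists of equal length, an entry for each row: "dp": the shift along the world's x, y, z in mm, a list of three; "rotation": the turn, a rotation vector about the world's x, y, z in rad, a list of three; "hand": the opening, from 0 (shut) to 1 (fully open). A call has 1 to 10 rows; each row shifts and turns the commanded pose from where the row before left it; what a row does not reach is not made up. A row lasts 1/8 s, in which the tool goes at most 62.5 mm and 10.7 degrees, less where a joint would pass 70% of its speed; a pose out of reach is approached as far as the arm can. A call with a gripper value outside its range is refused whole. The fingers move at their own pace and stop on an object; "newtons" is the grip in N (left out, the last holds). Time passes only in rows, so rows that do not move let the fingers close. It gives the time, the measured TCP pose, the force, the opening and the grip force at its end, in the units of the state.
- manip.read_state(): the state, without advancing time (a new reading comes with each control period).
- camera(name): name is "side" or "top" or "wrist"; returns a dict with "image" (480x640x3 uint8, red, green, blue), "fx", "fy", "cx", "cy" (pixels), "k1" (the pictures are not rectified: a ray, as slopes to the right and down, at radius r is drawn at 1 + k1 r^2 times it, then the intrinsics apply), "R" (3x3) and "t" (3): a world point X has camera coordinates R X + t; the wrist camera has in their place "mount" (4x4, takes a point from camera to tool coordinates, whose origin is the TCP and whose axes are the flange's). Camera axes: x right, y down, z forward; pixel columns grow to the right and rows downward; lengths in mm; the calibration is good to about 2 mm. A picture is of the moment at which its call begins: read the wrist's pose just before it. There is no depth.
- manip.sign_off(): hands the job in; it is judged then, once.
The state is a dict: "clock": time; "joints": joint angles; "qd": joint speeds; "effort": joint torques, N m; "eef_pos": TCP position; "eef_rot": TCP orientation; "wrist_force": force on the tool from outside, world axes, zero at the start; "moment": the same for the moment, N m; "finger_gap": finger opening in mm; "finger_force": force on a finger pad.
Only numpy, scipy, OpenCV 4.12 (cv2) and the standard library are available. Lean on these libraries where they do the work, as an engineer would, in place of code of your own. Each camera call takes 0.05 s, during which the arm holds its last target. There are 200 camera calls.

## Task

Start the stirring run: with the fingertips, gently press the latching key of the magnetic stirrer fully down, then that of the data logger, and last that of the bench timer, so that each key stays down. Keep to this order, only touch the keys - do not lift, shove or tip the instruments - and leave the beaker, bottles and petri dish where they are.

Things in the scene. Friction and masses are not known exactly. Their poses are not given: they have to be found in the camera images.
- stirrer: magnetic stirrer, loose on the bench, 0.9 kg: flat white housing 170 x 110 mm, deck 45 mm high, on rubber feet, with a white round plate (90 mm across, top 51 mm high) at its back on which the beaker stands; origin at the centre of its underside, x from its key towards its plate, z up
- stirrer_key_top (a point): centre of the top of the stirrer's key: a grey square key, 28 x 28 mm, 62 mm in front of the housing's centre, 95 mm in front of the plate's centre. Top 60 mm above the bench when up, 52 mm when down. It stands 15 mm above the housing.
- stirrer_key (a joint): how far the stirrer's key is pressed: 0 up, 0.008 m fully down. It slides straight down 8 mm to a stop against a light friction of about 2.5 N, and latches: it stays where it is pressed to. Its cap sits on a soft rubber pad (about 3 N per mm, 7 mm deep), so it yields about 1 mm more as it moves, and rises that little again when let go.
- logger: data logger, loose on the bench, 0.7 kg: low white box 120 x 90 mm, 38 mm high, with a dark display on its top and a bar key in front of it; origin at the centre of its underside, x from its key towards its display, z up
- logger_key_top (a point): centre of the top of the logger's key: a grey bar key, 24 mm (x) by 48 mm (y), 34 mm in front of the box's centre. Top 53 mm above the bench when up, 45 mm when down. It stands 15 mm above the housing.
- logger_key (a joint): how far the logger's key is pressed: 0 up, 0.008 m fully down. It slides straight down 8 mm to a stop against a light friction of about 2.5 N, and latches: it stays where it is pressed to. Its cap sits on a soft rubber pad (about 3 N per mm, 7 mm deep), so it yields about 1 mm more as it moves, and rises that little again when let go.
- timer: bench timer, loose on the bench, 0.7 kg: white block 80 x 110 mm, 70 mm high, display in its front face; origin at the centre of its underside, x away from the display, z up
- timer_key_top (a point): centre of the top of the timer's key: a large round grey key, 40 mm across, in the middle of the block's top. Top 85 mm above the bench when up, 77 mm when down. It stands 15 mm above the housing.
- timer_key (a joint): how far the timer's key is pressed: 0 up, 0.008 m fully down. It slides straight down 8 mm to a stop against a light friction of about 2.5 N, and latches: it stays where it is pressed to. Its cap sits on a soft rubber pad (about 3 N per mm, 7 mm deep), so it yields about 1 mm more as it moves, and rises that little again when let go.
- beaker: empty glass beaker, 54 mm across, 68 mm tall, standing on the stirrer's plate (rim 119 mm above the bench); origin at the centre of its underside
- amber_bottle: amber reagent bottle, 41 mm across, 70 mm tall, standing between the left and the middle instrument; origin at the centre of its underside
- white_bottle: whitish reagent bottle, 43 mm across, 75 mm tall, standing between the middle and the right instrument; origin at the centre of its underside
- petri_dish: closed petri dish, 60 mm across, 15 mm high, lying at the left of the instruments; origin at the centre of its underside
Mind the look-alikes: they are no part of the job. What is shaped like the amber_bottle but blue or pink is not meant.

How it is judged:
By the outcome, as a careful person would: the job done as asked, in the order asked, and still so for the second after the job is handed in, with the robot touching nothing.
It also fails if it takes over 56 s, if anything falls off the work surface, if the arm or the gripper's body presses on something with over 40 N, if the wrist force passes 120 N, or if a joint passes its speed limit or range.

## Working session

There is one attempt and no reset: what is moved stays moved. The work goes in short steps, Python scripts to look and compute and a tool call to move; the robot and the scene stay as the last step left them, time stands still between calls to the robot, and variables do not carry over. Pictures are saved under pics/ and viewed, at most 10 in all, crops included, and the job is handed in when it is done.

Besides the shell and the picture viewer there is one more tool, called after "Request:" as a command line: name --argument value ..., lists and objects as JSON in quotes. move_arm: Moves the arm, as the interface text tells. Its arguments: {"type":"object","properties":{"dp":{"type":"array","items":{"type":"array","items":{"type":"number"}}},"rotation":{"type":"array","items":{"type":"array","items":{"type":"number"}}},"hand":{"type":"array","items":{"type":"number"}},"newtons":{"type":"number"}},"required":["dp","rotation","hand"]}

```bash
mkdir -p pics; ls; python3 - <<'E'
from cell import manip, camera
import cv2,pickle
d={}
for n in("top","side"):
    c=camera(n); d[n]=c; cv2.imwrite(f"pics/{n}0.png",c["image"][:,:,::-1])
    print(n,c["fx"],c["fy"],c["cx"],c["cy"],c["k1"],c["R"],c["t"])
pickle.dump(d,open("c0.pkl","wb"))
print(manip.read_state())
E
```

```text
pics
top 548.7096271795052 548.7096271795052 309.626386372816 236.94943100508274 -0.014644812677320939 [[ 0.00461046 -0.99991427 -0.01225577]
 [-0.99573048 -0.00346056 -0.0922433 ]
 [ 0.09219298  0.01262873 -0.99566107]] [  62.96978951  562.01821293 1308.84318509]
side 499.4395656749127 499.4395656749127 310.8705910564691 234.18695225643262 -0.12740900793513787 [[ 0.47107813 -0.88192348 -0.01721577]
 [-0.47963481 -0.23971902 -0.84408841]
 [ 0.74029443  0.40588887 -0.53592758]] [-214.26138481  338.53147528  757.62011476]
{'clock': 0.1, 'joints': array([ 1.26837305e+00,  3.00392279e-01,  1.52152648e+00, -9.72905356e-06,
        1.32070107e+00, -6.65902447e-02]), 'qd': array([-0.00103472,  0.00018978, -0.00107091, -0.00069081, -0.00083524,
       -0.00098078]), 'effort': array([ 1.25610241e-03, -5.32648838e+01, -3.53285909e+01,  7.09965988e-02,
        2.34872400e-02, -7.58294777e-05]), 'eef_pos': array([128.43783809, 534.5469606 , 204.95266468]), 'eef_rot': array([-3.14056713e+00, -5.89461144e-05,  2.90576200e+00]), 'wrist_force': array([-0.90465834,  0.36809231, -0.7669218 ]), 'moment': array([-0.02507246, -0.07512205, -0.01068366]), 'finger_force': 0.0, 'finger_gap': 93.78513699671886}
```

View pics/top0.png

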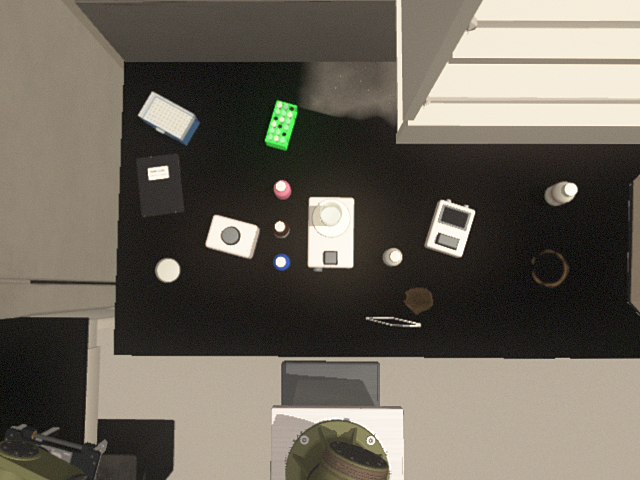

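View pics/side0.png

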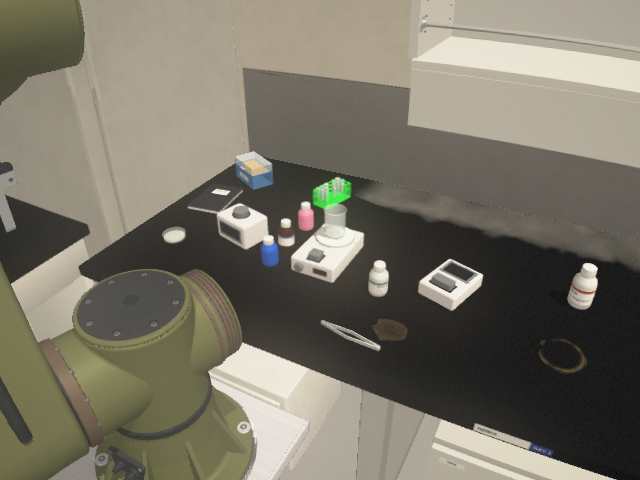

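The top view shows three white instruments. The stirrer is in the middle, with its key at (331,257) and the beaker at (331,214). The logger is on the right, with its key at (447,241) and its display at (457,216), which could be mistaken for the key. The timer is on the left, with its round key at (231,235). The bottles are amber (281,228), blue (282,262), pink (283,188) and whitish (393,257). The side view has the keys at (316,255), (443,283) and (241,212). I'll check these in one magnified montage.

```bash
python3 - <<'E'
import cv2,pickle,numpy as np
d=pickle.load(open("c0.pkl","rb"))
rows=[]
for n,ps in(("top",[(331,240),(450,228),(232,236)]),("side",[(326,250),(450,283),(242,224)])):
    im=d[n]["image"][:,:,::-1]
    rows.append(np.hstack([cv2.resize(im[v-30:v+30,u-30:u+30],(260,260),interpolation=cv2.INTER_CUBIC) for u,v in ps]))
cv2.imwrite("pics/m0.png",np.vstack(rows))
E
```

```text
(no output)
```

View pics/m0.png

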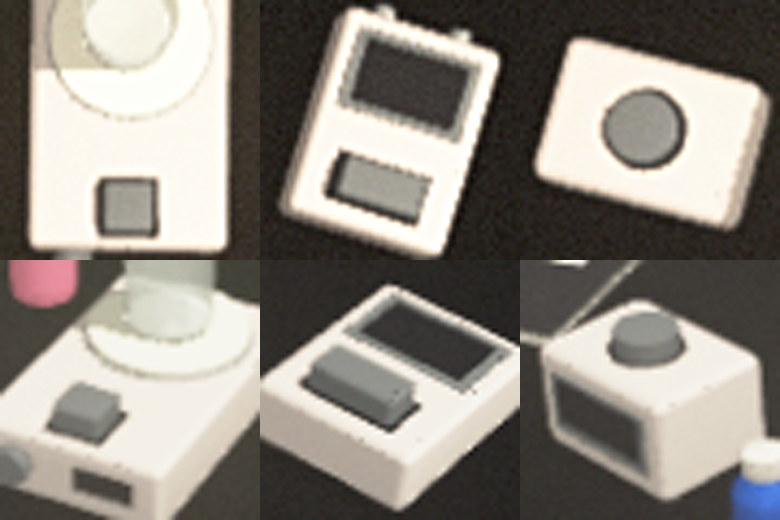

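```bash
cat >geo.py <<'E'
import numpy as np
from scipy.optimize import least_squares
def proj(c,X):
    p=c["R"]@X+c["t"]; s=p[:2]/p[2]; s=s*(1+c["k1"]*(s@s))
    return np.array([c["fx"]*s[0]+c["cx"],c["fy"]*s[1]+c["cy"]])
def tri(obs,X0=(550,0,60)):
    r=least_squares(lambda X:np.concatenate([proj(c,X)-p for c,p in obs]),X0)
    return r.x,r.fun
def onz(c,p,z):
    return least_squares(lambda X:proj(c,np.array([X[0],X[1],z]))-p,(550,0)).x
E
python3 - <<'E'
import pickle,numpy as np
from geo import *
d=pickle.load(open("c0.pkl","rb"))
f=lambda x,y,u,v:np.array([(x+.5)*60/260-.5+u-30,(y+.5)*60/260-.5+v-30])
T={"stir":(f(131,206,331,240),f(91,139,326,250),60),"log":(f(124,184,450,228),f(101,115,450,283),53),"tim":(f(124,129,232,236),f(126,67,242,224),85)}
for k,(a,b,z) in T.items():
    X,r=tri([(d["top"],a),(d["side"],b)]); print(k,X.round(1),r.round(1),onz(d["top"],a,z).round(1),onz(d["side"],b,z).round(1))
    print(np.hypot(*X[:2]))
E
```

```text
stir [510.9  14.4  60.6] [ 0. -0. -0.  0.] [510.9  14.5] [511.7  14.7]
511.09488139883365
log [ 552.4 -263.4   51. ] [-0.8  0.3  0.7 -0.1] [ 553.  -264.8] [ 548.6 -262.5]
611.9407462097782
tim [559.1 249.7  85.7] [-0.1  0.1  0.1 -0. ] [559.4 249.6] [560.  250.8]
612.3692824984234
```

Triangulated key tops are stirrer (511, 14, 60), logger (552, −263, 52) and timer (559, 250, 85). The heights match the text. The logger's display is further back and isn't its key. I'll move above the stirrer key with the fingers shut.

Request:
move_arm --dp '[[20, -26, 0], [37, -48, 0], [37, -48, 0], [37, -48, 0], [37, -48, 0], [37, -48, 0], [37, -48, 0], [37, -48, 0], [37, -48, 0], [37, -48, 0]]' --rotation '[[0, 0, -0.12], [0, 0, -0.14], [0, 0, -0.14], [0, 0, -0.14], [0, 0, -0.14], [0, 0, -0.14], [0, 0, -0.14], [0, 0, -0.14], [0, 0, -0.14], [0, 0, -0.1]]' --hand '[0, 0, 0, 0, 0, 0, 0, 0, 0, 0]' --newtons 10

```text
clock: 1.35
eef_pos: [482.3, 74.9, 205.4]
eef_rot: [-3.142, -0.0, 1.562]
wrist_force: [0.7, 1.4, 0.7]
finger_gap: 0.5
finger_force: 0.0
```

Request:
move_arm --dp '[[15, -32, -10], [14, -30, -30], [0, 0, -40], [0, 0, -30], [0, 0, -20], [0, 0, 0]]' --rotation '[[0, 0, 0], [0, 0, 0], [0, 0, 0], [0, 0, 0], [0, 0, 0], [0, 0, 0]]' --hand '[0, 0, 0, 0, 0, 0]'

```text
clock: 2.1
eef_pos: [509.6, 14.8, 74.2]
eef_rot: [-3.139, -0.0, 1.566]
wrist_force: [0.2, 0.1, -0.3]
finger_gap: 0.6
finger_force: 0.0
```

```bash
python3 - <<'E'
from cell import manip, camera
import cv2,numpy as np
from geo import proj
s=manip.read_state(); print(s["eef_pos"],s["wrist_force"])
c=camera("side"); im=c["image"][:,:,::-1].copy()
print(proj(c,s["eef_pos"]),proj(c,np.array([511,14.5,60])))
a=cv2.resize(im[200:290,270:390],(480,360),interpolation=cv2.INTER_CUBIC)
w=camera("wrist"); b=cv2.resize(w["image"][:,:,::-1],(320,240))
o=np.zeros((360,800,3),np.uint8); o[:,:480]=a; o[:240,480:]=b
cv2.imwrite("pics/p1.png",o)
E
```

```text
[509.60505312  14.79636877  74.17704519] [ 0.16992999  0.07840208 -0.30737738]
[316.07531959 246.86220104] [316.5581579  251.88000934]
```

View pics/p1.png

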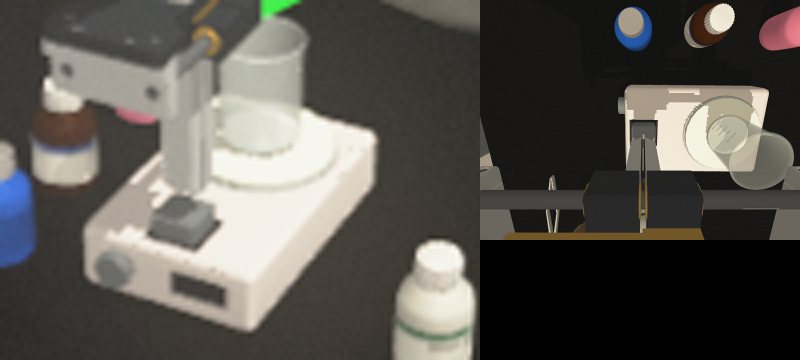

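The fingertips hang straight over the stirrer key (crop tip (185,190), key top (184,208)). The gripper body clears the beaker. Pressing slowly.

Request:
move_arm --dp '[[1, 0, -8], [0, 0, -5], [0, 0, -3], [0, 0, -2], [0, 0, -2], [0, 0, -2], [0, 0, -1], [0, 0, 0]]' --rotation '[[0, 0, 0], [0, 0, 0], [0, 0, 0], [0, 0, 0], [0, 0, 0], [0, 0, 0], [0, 0, 0], [0, 0, 0]]' --hand '[0, 0, 0, 0, 0, 0, 0, 0]'

```text
clock: 3.2
eef_pos: [511.5, 14.8, 52.4]
eef_rot: [-3.141, -0.0, 1.566]
wrist_force: [-1.2, 0.3, 1.5]
finger_gap: 0.4
finger_force: 0.9
```

Request:
move_arm --dp '[[0, 0, -1], [0, 0, -1], [0, 0, 0]]' --rotation '[[0, 0, 0], [0, 0, 0], [0, 0, 0]]' --hand '[0, 0, 0]'

```text
clock: 3.58
eef_pos: [511.6, 14.8, 50.6]
eef_rot: [3.141, 0.0, 1.566]
wrist_force: [-2.4, -0.0, 5.3]
finger_gap: 0.3
finger_force: 2.4
```

Request:
move_arm --dp '[[0, 0, -1], [0, 0, 0]]' --rotation '[[0, 0, 0], [0, 0, 0]]' --hand '[0, 0]'

```text
clock: 3.82
eef_pos: [511.6, 14.8, 49.7]
eef_rot: [3.141, 0.0, 1.566]
wrist_force: [-4.1, -0.7, 7.5]
finger_gap: 0.3
finger_force: 3.6
```

The stirrer key is at its stop, with force rising about 3 N/mm. Next I'll lift straight up and go to the logger.

Request:
move_arm --dp '[[0, 0, -0.5], [0, 0, 5], [0, 0, 35], [0, 0, 50], [4, -38, 20], [8, -55, 0], [8, -55, 0], [8, -55, 0], [8, -55, -10], [5, -20, -35]]' --rotation '[[0, 0, 0], [0, 0, 0], [0, 0, 0], [0, 0, 0], [0, 0, -0.05], [0, 0, -0.08], [0, 0, -0.08], [0, 0, -0.08], [0, 0, -0.08], [0, 0, 0]]' --hand '[0, 0, 0, 0, 0, 0, 0, 0, 0, 0]'

```text
clock: 5.08
eef_pos: [553.1, -266.6, 114.6]
eef_rot: [3.138, 0.001, 1.192]
wrist_force: [1.2, 0.0, -1.0]
finger_gap: 0.2
finger_force: 0.0
```

Request:
move_arm --dp '[[0, 0, -25], [0, 0, -15], [0, 0, 0]]' --rotation '[[0, 0, 0], [0, 0, 0], [0, 0, 0]]' --hand '[0, 0, 0]'

```text
clock: 5.45
eef_pos: [552.3, -262.8, 73.4]
eef_rot: [-3.14, -0.0, 1.196]
wrist_force: [0.0, 0.1, -0.1]
finger_gap: 0.2
finger_force: 0.0
```

```bash
python3 - <<'E'
from cell import manip, camera
import cv2,numpy as np
s=manip.read_state(); print(s["eef_pos"],s["wrist_force"])
im=camera("side")["image"][:,:,::-1]
o=np.hstack([cv2.resize(im[225:315,390:510],(400,300),interpolation=cv2.INTER_CUBIC),cv2.resize(im[205:295,270:390],(400,300),interpolation=cv2.INTER_CUBIC)])
cv2.imwrite("pics/p2.png",o)
E
```

```text
[ 552.2595298  -262.81836392   73.35018908] [ 0.04627507  0.14240552 -0.08661038]
```

View pics/p2.png

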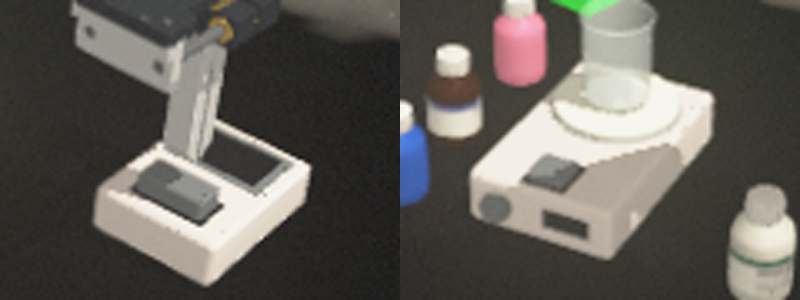

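The stirrer key is down (crop (553,172), now lower), and the beaker and bottles haven't moved. The tip hangs over the logger key, perhaps slightly back of centre (tip (190,155), key centre (177,183)). I'll refine the logger key's centre numerically.

```bash
python3 - <<'E'
import pickle,cv2,numpy as np
from geo import *
d=pickle.load(open("c0.pkl","rb"))
ctr=lambda x,y,u,v:((x+.5)*60/260-.5+u-30,(y+.5)*60/260-.5+v-30)
# housing of logger in top view: bright blob; display and key are inside hull
im=d["top"]["image"]; g=im.min(2)
m=np.zeros_like(g); m[195:262,420:480]=(g[195:262,420:480]>150)*255
k=(abs(im.astype(int)-np.array([128,132,128])).max(2)<28)
kk=np.zeros_like(g); kk[228:254,430:466]=k[228:254,430:466]*255
kk=cv2.morphologyEx(kk,cv2.MORPH_OPEN,np.ones((3,3)))
n,l,st,ce=cv2.connectedComponentsWithStats(kk); i=1+st[1:,4].argmax()
r=cv2.minAreaRect(np.argwhere(l==i)[:,::-1].astype(np.float32)); print("top key",ce[i],st[i],r)
print("->",onz(d["top"],np.array(ce[i]),53))
c=d["side"]
print("tip pred",proj(c,np.array([552.3,-262.8,73.4])),"obs approx",(390+191/3.333,225+153/3.333))
for x,y in((552.4,-263.4),(549,-263),(553,-265)):print(x,y,proj(c,np.array([x,y,53])))
# model corners of key top in side view for centre, yaw
q=pickle.load(open("c0.pkl","rb"))["side"]["image"]
for yaw in(-.3,-.38):
  R=np.array([[np.cos(yaw),-np.sin(yaw)],[np.sin(yaw),np.cos(yaw)]])
  for x,y in((552.5,-264.5),(549,-263)):
    P=[proj(c,np.array([*(R@np.array(o)+[x,y]),53])) for o in((12,24),(12,-24),(-12,-24),(-12,24))]
    print(yaw,x,y,[tuple(((p-[420,253]+.5)*4.333-.5).round().astype(int)) for p in P])
E
```

```text
Traceback (most recent call last):
ValueError: attempt to get argmax of an empty sequence
```

```bash
python3 - <<'E'
import pickle,cv2,numpy as np
from geo import *
d=pickle.load(open("c0.pkl","rb")); c=d["side"]
im=d["top"]["image"]; print(im[240,446:450].tolist())
g=im[:,:,1].astype(int); ref=g[238:243,445:450].mean()
kk=np.zeros(g.shape,np.uint8); kk[231:252,432:463]=(abs(g-ref)<30)[231:252,432:463]
kk=cv2.morphologyEx(kk,cv2.MORPH_OPEN,np.ones((3,3)))
n,l,st,ce=cv2.connectedComponentsWithStats(kk); i=l[240,447]
print("top key",ce[i],st[i],onz(d["top"],np.array(ce[i]),53))
print("tip pred",proj(c,np.array([552.3,-262.8,73.4])),"obs approx",(390+191/3.333,225+153/3.333))
for yaw in(-.3,-.38):
  R=np.array([[np.cos(yaw),-np.sin(yaw)],[np.sin(yaw),np.cos(yaw)]])
  for x,y in((552.5,-264.5),(549,-263)):
    P=[proj(c,np.array([*(R@np.array(o)+[x,y]),53])) for o in((12,24),(12,-24),(-12,-24),(-12,24))]
    print(yaw,x,y,[((p-[420,253]+.5)*4.333-.5).round().astype(int).tolist() for p in P])
E
```

```text
[[169, 165, 154], [163, 159, 149], [165, 164, 153], [163, 161, 153]]
top key [448.65714286 240.41142857] [439 235  20  12 175] [ 552.17380516 -265.77740587]
tip pred [444.79851859 270.36570701] obs approx (447.3057305730573, 270.9045904590459)
-0.3 552.5 -264.5 [[79, 80], [163, 122], [136, 144], [52, 102]]
-0.3 549 -263 [[74, 83], [158, 125], [131, 148], [46, 105]]
-0.38 552.5 -264.5 [[83, 80], [163, 124], [132, 145], [52, 99]]
-0.38 549 -263 [[78, 83], [158, 127], [127, 148], [47, 102]]
```

```bash
python3 - <<'E'
from cell import camera
import cv2,numpy as np
w=camera("wrist")["image"][:,:,::-1]
s=camera("side")["image"][:,:,::-1]
a=cv2.resize(w[180:380,220:420],(400,400),interpolation=cv2.INTER_CUBIC)
b=cv2.resize(s[250:300,420:470],(400,400),interpolation=cv2.INTER_CUBIC)
cv2.imwrite("pics/p3.png",np.hstack([a,b]))
E
```

```text
(no output)
```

View pics/p3.png

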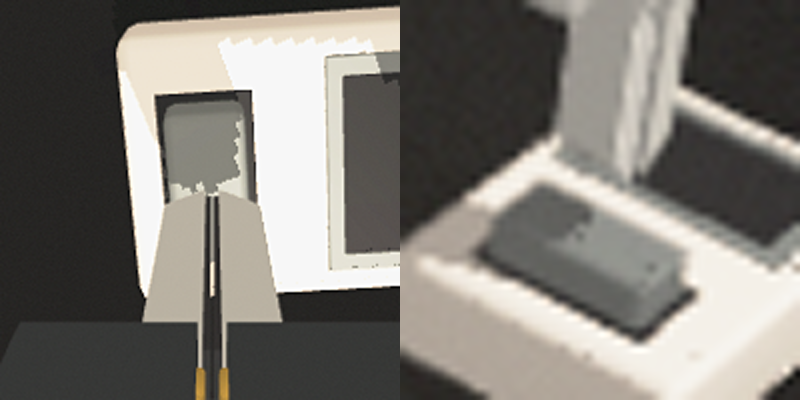

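The wrist view shows the finger seam (212) about 1–2 mm towards the display from the key's centre (207), well within the key's span (165–248). I'll shift 2 mm forward along the key's x and press.

Request:
move_arm --dp '[[-2, 0.5, -8], [0, 0, -6], [0, 0, -4], [0, 0, -2], [0, 0, -2], [0, 0, -2], [0, 0, -2], [0, 0, -2], [0, 0, -1], [0, 0, 0]]' --rotation '[[0, 0, 0], [0, 0, 0], [0, 0, 0], [0, 0, 0], [0, 0, 0], [0, 0, 0], [0, 0, 0], [0, 0, 0], [0, 0, 0], [0, 0, 0]]' --hand '[0, 0, 0, 0, 0, 0, 0, 0, 0, 0]'

```text
clock: 6.85
eef_pos: [550.5, -262.7, 44.9]
eef_rot: [-3.142, -0.0, 1.196]
wrist_force: [-1.2, 0.9, 2.0]
finger_gap: 0.0
finger_force: 0.8
```

Request:
move_arm --dp '[[0, 0, -1], [0, 0, -1], [0, 0, -1], [0, 0, 0]]' --rotation '[[0, 0, 0], [0, 0, 0], [0, 0, 0], [0, 0, 0]]' --hand '[0, 0, 0, 0]'

```text
clock: 7.35
eef_pos: [550.6, -262.8, 42.4]
eef_rot: [3.141, 0.0, 1.196]
wrist_force: [-4.3, 1.6, 8.4]
finger_gap: 0.7
finger_force: 4.1
```

The logger key is at its stop (8.4 N). Now I'll lift high enough to clear the beaker and cross to the timer.

Request:
move_arm --dp '[[0, 0, 5], [0, 0, 40], [0, 0, 55], [0, 20, 45], [0, 57, 0], [0, 57, 0], [2, 57, 0], [2, 57, 0], [2, 57, 0], [2, 57, 0]]' --rotation '[[0, 0, 0], [0, 0, 0], [0, 0, 0], [0, 0, 0.05], [0, 0, 0.09], [0, 0, 0.09], [0, 0, 0.09], [0, 0, 0.09], [0, 0, 0.09], [0, 0, 0.09]]' --hand '[0, 0, 0, 0, 0, 0, 0, 0, 0, 0]'

```text
clock: 8.6
eef_pos: [558.3, 101.1, 187.0]
eef_rot: [3.141, 0.0, 1.789]
wrist_force: [0.3, -0.8, -0.3]
finger_gap: 0.1
finger_force: 0.0
```

Request:
move_arm --dp '[[0, 57, 0], [0, 57, 0], [0, 36, -30], [0, 0, -40], [0, 0, -16], [0, 0, 0]]' --rotation '[[0, 0, 0.09], [0, 0, 0.09], [0, 0, 0.05], [0, 0, 0], [0, 0, 0], [0, 0, 0]]' --hand '[0, 0, 0, 0, 0, 0]'

```text
clock: 9.35
eef_pos: [558.4, 248.8, 100.6]
eef_rot: [-3.14, -0.0, 2.015]
wrist_force: [-0.3, 0.1, 0.0]
finger_gap: 0.8
finger_force: 0.0
```

```bash
python3 - <<'E'
from cell import manip,camera
import cv2,numpy as np
s=manip.read_state(); print(s["eef_pos"],s["wrist_force"])
w=camera("wrist")["image"][:,:,::-1]
s=camera("side")["image"][:,:,::-1]
a=cv2.resize(w[180:380,220:420],(400,400),interpolation=cv2.INTER_CUBIC)
b=cv2.resize(s[190:250,212:272],(400,400),interpolation=cv2.INTER_CUBIC)
cv2.imwrite("pics/p4.png",np.vstack([np.hstack([a,b]),cv2.resize(s[200:320,270:510],(800,400))[::2,::2].repeat(1,0)[:, :400].copy() if 0 else cv2.resize(s[200:260+20,270:510],(800,200))]))
E
```

```text
[558.41708532 248.81278037 100.63280498] [-0.27656064  0.10113956  0.02022161]
```

View pics/p4.png

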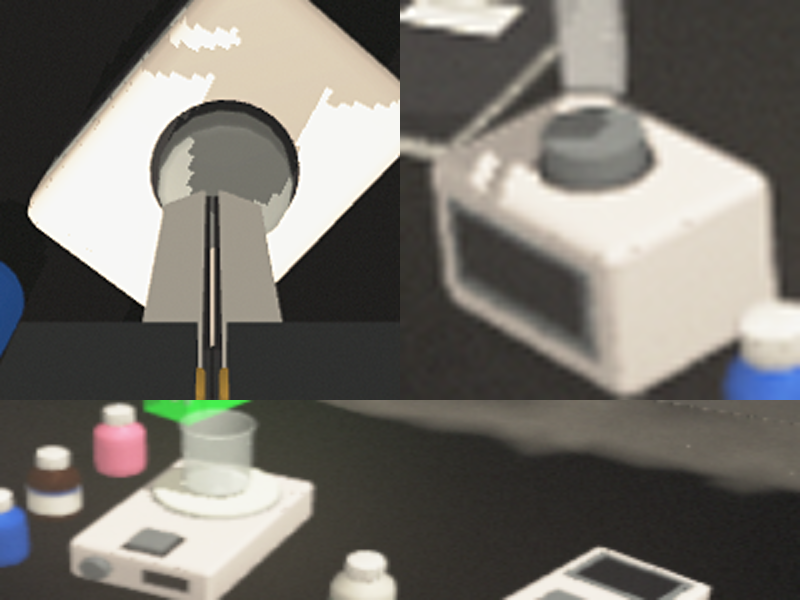

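The round key is under the tip, with its centre about 3 mm to the right of the seam in the wrist crop (225 vs 212). The stirrer key is still down and the beaker and bottles are in place. I'll correct by 3 mm and press.

Request:
move_arm --dp '[[2.5, 1, -6], [0, 0, -5], [0, 0, -3], [0, 0, -2], [0, 0, -2], [0, 0, -2], [0, 0, -2], [0, 0, -1], [0, 0, -1], [0, 0, 0]]' --rotation '[[0, 0, 0], [0, 0, 0], [0, 0, 0], [0, 0, 0], [0, 0, 0], [0, 0, 0], [0, 0, 0], [0, 0, 0], [0, 0, 0], [0, 0, 0]]' --hand '[0, 0, 0, 0, 0, 0, 0, 0, 0, 0]'

```text
clock: 10.7
eef_pos: [561.0, 250.3, 76.9]
eef_rot: [-3.142, -0.0, 2.016]
wrist_force: [-1.6, 0.1, 1.4]
finger_gap: 0.5
finger_force: 0.9
```

Request:
move_arm --dp '[[0, 0, -1], [0, 0, -1], [0, 0, 0]]' --rotation '[[0, 0, 0], [0, 0, 0], [0, 0, 0]]' --hand '[0, 0, 0]'

```text
clock: 11.08
eef_pos: [561.1, 250.3, 75.3]
eef_rot: [3.141, 0.0, 2.016]
wrist_force: [-3.3, -1.5, 6.1]
finger_gap: 0.6
finger_force: 3.0
```

Request:
move_arm --dp '[[0, 0, -1], [0, 0, -0.5], [0, 0, 0]]' --rotation '[[0, 0, 0], [0, 0, 0], [0, 0, 0]]' --hand '[0, 0, 0]'

```text
clock: 11.45
eef_pos: [561.1, 250.3, 74.1]
eef_rot: [3.141, 0.0, 2.016]
wrist_force: [-3.5, -1.5, 9.1]
finger_gap: 0.1
finger_force: 4.6
```

Request:
move_arm --dp '[[0, 0, 5], [0, 0, 40], [0, 0, 50], [0, 0, 40], [-50, 0, 20], [-60, 0, 0], [-60, 0, 0], [0, 0, 0]]' --rotation '[[0, 0, 0], [0, 0, 0], [0, 0, 0], [0, 0, 0], [0, 0, 0], [0, 0, 0], [0, 0, 0], [0, 0, 0]]' --hand '[0, 0, 0, 0, 0, 0, 0, 0]'

```text
clock: 12.45
eef_pos: [388.4, 250.4, 228.9]
eef_rot: [3.141, -0.0, 2.018]
wrist_force: [1.0, 0.0, -0.3]
finger_gap: 0.9
finger_force: 0.0
```

```bash
python3 - <<'E'
from cell import camera
import cv2,numpy as np
t=camera("top")["image"][:,:,::-1]; s=camera("side")["image"][:,:,::-1]
z=lambda i,u,v:cv2.resize(i[v-30:v+30,u-30:u+30],(260,260),interpolation=cv2.INTER_CUBIC)
cv2.imwrite("pics/p5.png",np.vstack([np.hstack([z(t,331,240),z(t,450,228),z(t,232,236)]),np.hstack([z(s,326,250),z(s,450,283),z(s,242,224)])]))
E
```

```text
(no output)
```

View pics/p5.png

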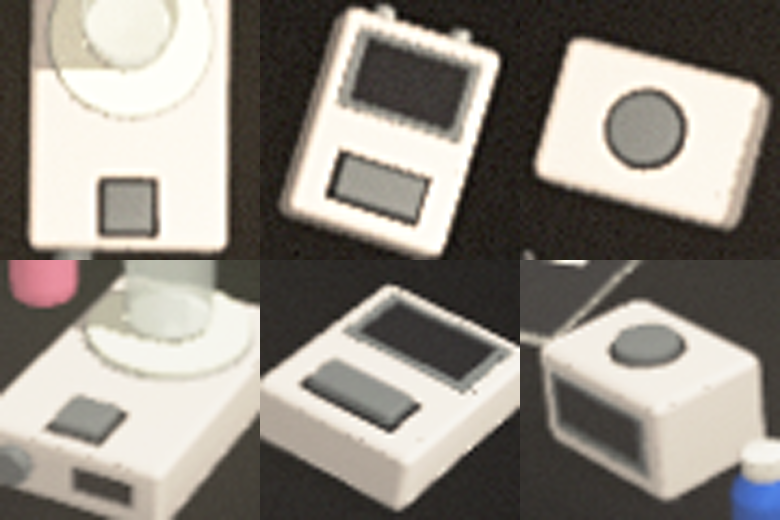

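All three keys now sit lower: stirrer at (87,417), logger at (361,391) and timer at (648,344) in the montage. None of the housings has moved. Handing in.

```bash
python3 -c "
from cell import manip
print(manip.sign_off())"
```

```text
the job is handed in; nothing more can be done
None
```

I pressed the stirrer, logger and timer keys down to their stops in that order. In the last pictures all three were still down and the instruments and beaker hadn't moved; the job is handed in.

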